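# Free the jammed sample dish

## Robot

A 6-joint arm with a two-finger parallel gripper is mounted at the origin on a cart in front of the work surface, level with it; the furniture and walls round the work are solid. World frame = base frame: x ahead of the robot, y to its left, z up, the work surface at z = 0. Lengths are in mm, angles in rad, forces in N, time in s.
With the tool pointing down it reaches from about 275 to 750 mm from the base axis. Payload 10.2 kg.
Tool frame: the origin (TCP) lies at the very end of the fingers, on their centre line; the grasp point (between the pads) lies 19 mm behind it; z points along the fingers, y is the direction in which the jaws open and shut (so a half turn about z gives the same grasp; the last joint's range is limited). The gripper opens to 85 mm and grips with 20 to 120 N. Pads are 22 mm wide; open, the fingers measure 114 mm over their backs; the gripper's body (76 mm by 85 mm) begins 54 mm behind the grasp point. The pads swing forward as they close: fully open they stand 13 mm farther back than shut.
Start: joints at [-1.549, 0.313, 1.498, -0, 1.331, -0.223], TCP at [127.227, -509.357, 231.294] pointing down, gripper open.
Joint ranges: [-2.94, 2.94], [-0.97, 2.17], [0.19, 2.56], [-1.23, 4.37], [0.02, 3.11], [-2.88, 2.88]. Speed limits (rad/s): [2.39, 2.39, 3.01, 3.14, 3.14, 3.14].

## Interface

Orientations are given as a unit quaternion [w, x, y, z].
In Python, from rig import * gives the robot as it stands. The module is installed in compiled form; this text tells all that it offers.
- The arm moves only by the shell command python3 -m crank 'ROWS' [FORCE]. ROWS is a JSON object of lists of equal length, an entry for each row: "dp": the shift along the world's x, y, z in cm, a list of three; "delta_rot": the turn, a rotation vector about the world's x, y, z in degrees, a list of three; "claw": the closure in counts, from 0 (fully open) to 255 (shut). A call has 1 to 10 rows; each row shifts and turns the commanded pose from where the row before left it; what a row does not reach is not made up. A row lasts 1/10 s, in which the tool goes at most 50 mm and 8.59 degrees, less where a joint would pass 70% of its speed; a pose out of reach is approached as far as the arm can. A call is refused whole if a number of a shift passes 5 or a number of a turn 8.59, either way. A call with a gripper value outside its range is refused whole. The fingers move at their own pace and stop on an object; FORCE is the grip in N (left out, the last holds). Time passes only in rows, so rows that do not move let the fingers close. It gives the time, the measured TCP pose, the force and the opening at its end, in the units of the state.
- sense(): the state, without advancing time (a new reading comes with each control period).
- capture(name): name is "scene" or "side" or "wrist"; returns (picture, depth): 420x560x3 uint8, red, green, blue; 420x560 float32, mm along the optical axis (not along the pixel's ray), 0 where there is no reading.
- camera_model(name): a dict with "fx", "fy", "cx", "cy" (pixels), "cam_to_world" (4x4, takes a point from camera to world coordinates); the wrist camera has in their place "T_tool_cam" (4x4, takes a point from camera to tool coordinates, whose origin is the TCP and whose axes are the flange's). Camera axes: x right, y up, looking along -z (the intrinsics and any distortion apply to the point x, -y, -z); pixel columns grow to the right and rows downward; lengths in mm; the calibration is good to about 2 mm. A picture is of the moment at which its call begins: read the wrist's pose just before it. camera_model takes no time and is no camera call.
- finish_job(): hands the job in, once; it reports no verdict.
Trained networks look in the newest picture that a camera, given by its name, has taken for a name from the list of things; names that differ only in an ending like _2 or _b are one class to them, and where a whole thing is asked for, a point or a joint stands for the part that bears it (a point fixed in the world has none). Each returns a list of dicts, best first, with "p" (0 to 1); they miss things now and then, are a little off and sometimes report something else, mostly with a low value. They report only what shows in the picture. A call takes as long as a camera call. They do not tell look-alikes from the thing itself.
- boxes_of(camera, target): "centre" ([column, row] in pixels, amid what is visible of it).
- masks_of(camera, target): "region" (420x560 bool, what is visible of it) and "centre" ([column, row] in pixels, amid what is visible of it).
- pinpoint(camera, target): "centre" ([column, row] in pixels: a listed point, or the origin of a listed thing).
The state is a dict: "time_s": time; "joints": joint angles; "dq": joint speeds; "tau": joint torques, N m; "eef_pos": TCP position; "ee_rot": TCP orientation; "force": force on the tool from outside, world axes, zero at the start; "wrist_torque": the same for the moment, N m; "grip_width": opening from 0.0 (shut) to 1.0 (fully open).
Only numpy, scipy, OpenCV 4.12 (cv2) and the standard library are available. Lean on these libraries where they do the work, as an engineer would, in place of code of your own. Each camera call takes 0.05 s, during which the arm holds its last target.

## Task

A sample dish has slid too far down the feed chute and is caught under the two blue hold-down strips. Nudge it back up the chute until it is clear of the strips, then lift it out and set it down flat, without dropping it, in the free part of the steel tray. Leave the things already in the tray where they are.

Things in the scene. Friction and masses are not known exactly. Their poses are not given: they have to be found in the camera images.
- jammed_dish: Shallow round whitish sample dish, 58 mm over its lid rim, 14 mm high, about 24 g; solid to grip or push only up to 11 mm height, where it is 55 mm across. Right way up in the chute, caught under the strips. Origin at the centre of its underside; z is its axis (it lies tilted with the chute floor).
- chute: Feed chute fixed to the bench: straight dark floor between low aluminium rails (6 mm above the floor, at y = +-31 to +-37 mm). Origin on the bench top (z = 0), level frame; x points uphill along the chute. The floor rises 4 degrees: its face is at z = 34 mm + 0.07 x, from x = -140 mm (low end) to +100 mm (high end), both ends open. A dish left on the slope stays by friction.
- strip_end (a point): Point on the chute's centre line at floor height, at the uphill ends of the two blue strips (chute x = -42 mm). Uphill of it the floor is open from above; the dish lifts out freely once its centre is 22 mm or more uphill of this point. The dish starts with its centre 12 to 20 mm downhill of it.
- tray: Open steel instrument tray fixed to the bench, 213 (x) x 293 (y) mm outside, walls 23 mm high and 4 mm thick, floor face 2 mm above the bench. Origin at the centre of its underside; x points away from the robot and y to its left when unturned. The half at y > 0 is empty; all other things in it stand at y < -10 mm.
- spare_dish: A second dish just like the jammed one (58 mm diameter, 14 mm high), lying in the tray, to be left alone. Origin at the centre of its underside.
- green_puck: Green resin specimen puck, 30 mm diameter, 16 mm high, in the tray, to be left alone. Origin at the centre of its underside.
- blue_vial: Glass vial with a blue cap, 23 mm diameter, 65 mm high, standing in the tray, to be left alone. Origin at the centre of its underside.
- gate (a point): Point on the chute's centre line at floor height in the middle of the 46 mm long gate (chute x = -65 mm). Along each side a blue strip, 16 to 20 mm above the floor, covers y = +-21 to +-39 mm; closed fingers pass through the 42 mm slot between. White guides under the strips narrow the channel, so the dish cannot go on downhill. Downhill of chute x = -88 mm the floor is open from above again.
Mind the look-alikes: they are no part of the job. Leave any red look-alike of the jammed_dish alone.

How it is judged (in metres and radians):
On the way, in this order (a step that is already met when the one before it is completed fails the run):
1. the dish is back up the chute, clear of the strips, still lying on the chute floor (x of jammed_dish in the frame of chute between -0.028 and 0.09 m and height (world z) of jammed_dish below 0.048 m), for 0.1 s.
2. the dish is lifted out of the chute (height (world z) of jammed_dish above 0.06 m), for 0.1 s.
At the end, for the whole second after the job is handed in: The formerly jammed dish lies at rest flat on the tray floor, right way up (within about 6 degrees), wholly inside the tray walls, on nothing else (x of jammed_dish in the frame of tray between -0.075 and 0.075 m and y of jammed_dish in the frame of tray between -0.115 and 0.115 m and z of jammed_dish in the frame of tray below 0.007 m and angle between jammed_dish's own z axis and vertical below 0.1 rad and linear speed of jammed_dish below 0.02 m/s); the robot touches nothing.
It fails at once if the jammed dish is dropped (it falls freely more than about 25 mm) (linear speed of jammed_dish above 0.7 m/s and contact force between the fingers and jammed_dish below 0.05 N).
It fails at once if the spare dish is moved more than 25 mm (distance of spare_dish from where it was at the start of the episode above 0.025 m).
It fails at once if the green puck is moved more than 25 mm (distance of green_puck from where it was at the start of the episode above 0.025 m).
It fails at once if the blue-capped vial is moved more than 25 mm or tipped over (distance of blue_vial from where it was at the start of the episode above 0.025 m or angle between blue_vial's own z axis and vertical above 0.5 rad).
It also fails if it takes over 54 s, if anything falls off the work surface, if the arm or the gripper's body presses on something with over 40 N, if the wrist force passes 120 N, or if a joint passes its speed limit or range.

## Working session

There is one attempt and no reset: what is moved stays moved. The work goes in short steps, Python scripts to look and compute and a shell command to move; the robot and the scene stay as the last step left them, time stands still between calls to the robot, and variables do not carry over. Pictures are saved under pics/ and viewed, and the job is handed in when it is done.

```bash
mkdir -p pics
cat > h.py <<'E'
from rig import *
import numpy as np, cv2
from scipy.spatial.transform import Rotation as R
def snap(c,fn=None):
    s=sense(); p,d=capture(c)
    if fn: cv2.imwrite('pics/'+fn,p[:,:,::-1])
    return s,p,d
def c2w(c,s=None):
    m=camera_model(c)
    if 'cam_to_world' in m: return m,np.array(m['cam_to_world'])
    T=np.eye(4); q=s['ee_rot']; T[:3,:3]=R.from_quat([q[1],q[2],q[3],q[0]]).as_matrix(); T[:3,3]=s['eef_pos']
    return m,T@np.array(m['T_tool_cam'])
def ray(c,u,v,s=None):
    m,T=c2w(c,s)
    d=np.array([(u-m['cx'])/m['fx'],-(v-m['cy'])/m['fy'],-1])
    return T[:3,3],T[:3,:3]@d
def onz(c,u,v,z,s=None):
    o,d=ray(c,u,v,s); return o+d*(z-o[2])/d[2]
def bydepth(c,u,v,D,s=None):
    o,d=ray(c,u,v,s); return o+d*D[int(round(v)),int(round(u))]
E
python3 - <<'E'
from h import *
for c in ['scene','side','wrist']:
    s,p,d=snap(c,c+'0.png')
    m=camera_model(c); print(c,{k:np.round(v,2).tolist() for k,v in m.items()})
    for t in ['jammed_dish','chute','strip_end','gate','tray','spare_dish','green_puck','blue_vial']:
        for r in pinpoint(c,t)[:3]:
            u,v=r['centre']; 
            q=bydepth(c,u,v,d,s) if 0<=u<559.4 and 0<=v<419.4 else None
            print(t,round(r['p'],2),np.round([u,v],1),None if q is None else q.round(0))
print(sense())
E
```

```text
scene {'fx': 540.91, 'fy': 540.91, 'cx': 274.29, 'cy': 213.96, 'cam_to_world': [[-0.83, 0.42, -0.38, 138.84], [-0.56, -0.6, 0.57, 393.04], [0.01, 0.68, 0.73, 766.13], [0.0, 0.0, 0.0, 1.0]]}
jammed_dish 0.85 [243.5 277.6] [486. -42.  15.]
jammed_dish 0.82 [178.2 310. ] [520.  83.  43.]
jammed_dish 0.76 [195.1 248.1] [598. -47.  12.]
chute 0.73 [151.4 311.5] [559. 104.  32.]
strip_end 0.8 [166.7 303.6] [541.  85.  46.]
gate 0.7 [181.1 313. ] [512.  85.  45.]
gate 0.25 [312.8 163.6] [ 540. -359.   18.]
tray 0.94 [309.4 204.1] [ 490. -266.    5.]
tray 0.46 [362.9 186.4] [ 425. -365.   11.]
green_puck 0.57 [341.  206.1] [ 433. -288.   15.]
blue_vial 0.61 [361.3 186.4] [ 428. -363.   11.]
side {'fx': 390.04, 'fy': 390.04, 'cx': 279.15, 'cy': 211.01, 'cam_to_world': [[0.98, -0.12, 0.12, 615.03], [0.18, 0.69, -0.7, -741.73], [-0.0, 0.71, 0.7, 663.66], [0.0, 0.0, 0.0, 1.0]]}
jammed_dish 0.9 [284.  205.3] [507. -72.  12.]
jammed_dish 0.81 [321.  208.7] [597. -70.  14.]
jammed_dish 0.66 [303.5 166.3] [539.  38.  50.]
chute 0.9 [321.1 172. ] [584.  48.  30.]
chute 0.22 [218.3 313.2] [ 436. -385.
[... 425 characters left out ...]
{'time_s': 1.35, 'joints': array([-1.54942330e+00,  3.12894676e-01,  1.49772071e+00, -1.25712148e-05,
        1.33100431e+00, -2.23403841e-01]), 'dq': array([-9.43552174e-04, -2.87708527e-04,  4.47339322e-04, -1.23686331e-03,
        2.86448549e-04, -8.28058286e-05]), 'tau': array([-9.28385489e-04, -4.12165403e+01, -2.59901655e+01, -2.36052756e-04,
        5.62755467e-04, -7.92389045e-06]), 'eef_pos': array([ 127.21147684, -509.350713  ,  231.28909504]), 'ee_rot': array([-1.40725861e-05,  9.92519697e-01,  1.22084605e-01, -4.71062140e-06]), 'force': array([-0.11825986, -0.47214129,  0.37408155]), 'wrist_torque': array([-0.02900145,  0.01405819,  0.0077526 ]), 'grip_width': 0.9997360393176903}
```

View pics/scene0.png

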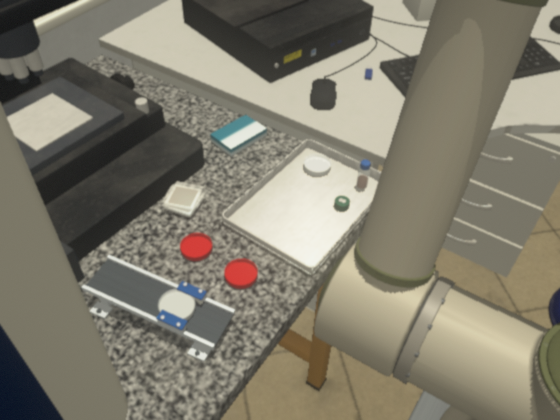

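View pics/side0.png

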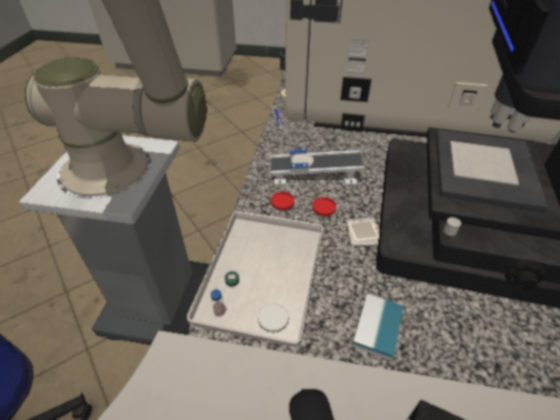

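View pics/wrist0.png

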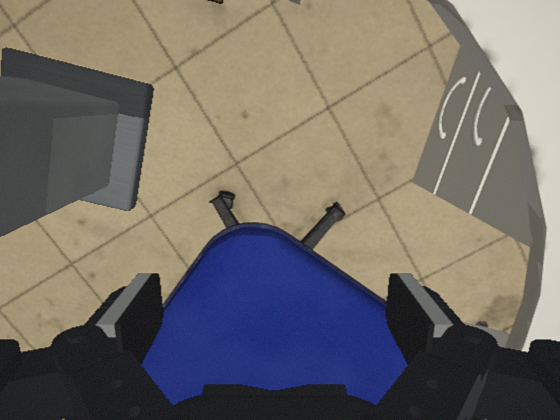

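```bash
python3 -m crank '{"dp":[[1.5,2,1],[2.7,3.6,1],[2.7,3.6,1],[2.7,3.6,1],[2.7,3.6,1],[2.7,3.6,0.5],[2.7,3.6,0.5],[2.7,3.6,0.5],[2.7,3.6,0.5],[2.7,3.6,0]],"delta_rot":[[0,0,5],[0,0,5],[0,0,5],[0,0,5],[0,0,5],[0,0,5],[0,0,5],[0,0,5],[0,0,5],[0,0,5]],"claw":[0,0,0,0,0,0,0,0,0,0]}'
python3 -m crank '{"dp":[[2.7,3.6,0],[2.7,3.6,0],[2.7,3.6,0],[2.7,3.6,0],[2,2.5,0],[0,0,0]],"delta_rot":[[0,0,5],[0,0,5],[0,0,5],[0,0,5],[0,0,5],[0,0,0]],"claw":[0,0,0,0,0,0]}'
python3 - <<'E'
from h import *
for c in ['wrist']:
    s,p,d=snap(c,c+'1.png')
    for t in ['jammed_dish','chute','strip_end','gate']:
        for r in pinpoint(c,t)[:3]:
            u,v=r['centre']; 
            q=bydepth(c,u,v,d,s) if 0<=u<559.4 and 0<=v<419.4 else None
            print(t,round(r['p'],2),np.round([u,v],1),None if q is None else q.round(0))
E
```

```text
time_s: 2.35
eef_pos: [386.2, -163.8, 302.1]
ee_rot: [0.001, 0.847, 0.532, 0.0]
force: [0.9, -1.0, 0.2]
grip_width: 0.998
time_s: 2.95
eef_pos: [514.4, 6.3, 300.7]
ee_rot: [-0.0, 0.711, 0.703, 0.0]
force: [-0.8, 0.4, 0.7]
grip_width: 1.001
jammed_dish 0.94 [259.5 214.1] [498. -46.  16.]
jammed_dish 0.66 [290.2 108.5] [532.  73.  46.]
jammed_dish 0.66 [347.7 215.7] [602. -50.  14.]
chute 0.66 [340.   95.2] [584.  86.  34.]
```

View pics/wrist1.png

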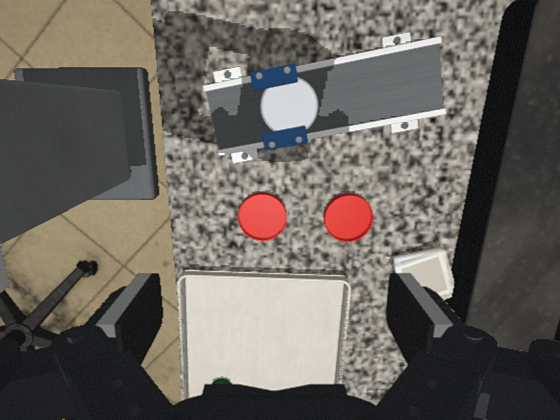

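```bash
python3 - <<'E'
from h import *
s=sense()
for a,b in [((220,155),(445,112)),((205,88),(441,40))]:
    P=onz('wrist',*a,36,s);Q=onz('wrist',*b,49,s); print(P,Q,np.degrees(np.arctan2(Q[1]-P[1],Q[0]-P[0])),np.linalg.norm(P-Q))
E
python3 -m crank '{"dp":[[0.2,2,-2],[0.2,2.5,-2],[0.2,2.5,-2],[0.2,1.5,-2],[0,0,-1.5],[0,0,0],[0,0,0]],"delta_rot":[[0,0,2],[0,0,2],[0,0,2],[0,0,2],[0,0,2],[0,0,0],[0,0,0]],"claw":[0,0,0,0,0,0,0]}'
python3 - <<'E'
from h import *
for c in ['wrist']:
    s,p,d=snap(c,c+'2.png'); print(s['eef_pos'],s['ee_rot']); np.save('d2.npy',d)
    for t in ['jammed_dish','chute','strip_end','gate']:
        for r in pinpoint(c,t)[:3]:
            u,v=r['centre']; 
            q=bydepth(c,u,v,d,s) if 0<=u<559.4 and 0<=v<419.4 else None
            print(t,round(r['p'],2),np.round([u,v],1),None if q is None else q.round(0))
E
```

```text
[455.88920301  22.51506419  36.        ] [687.78002046  63.32446274  49.        ] 9.981017967697369 235.8129729892934
[444.36306783  91.32363876  36.        ] [676.89330361 130.56223844  49.        ] 9.57821266210634 236.1757359640295
time_s: 3.9
eef_pos: [521.3, 87.8, 207.0]
ee_rot: [0.0, 0.65, 0.76, 0.0]
force: [0.4, 0.6, 0.1]
grip_width: 1.002
[521.34289747  87.84898808 207.04445649] [3.05363279e-04 6.50161777e-01 7.59795726e-01 1.61615621e-04]
jammed_dish 0.96 [283.8 205.3] [532.  79.  45.]
jammed_dish 0.8 [232.4 310.7] [501. -45.  13.]
jammed_dish 0.73 [329.9 325.4] [601. -45.  14.]
chute 0.56 [342.4 194.4] [581.  94.  34.]
```

View pics/wrist2.png

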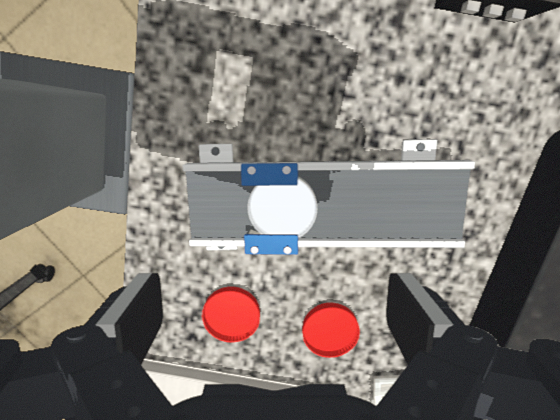

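Run:
```python
from h import *
s=sense();p=cv2.imread('pics/wrist2.png');d=np.load('d2.npy')
hsv=cv2.cvtColor(p,cv2.COLOR_BGR2HSV)
# blue strips
m=((hsv[:,:,0]>100)&(hsv[:,:,0]<125)&(hsv[:,:,1]>120)).astype(np.uint8)
n,l,st,ce=cv2.connectedComponentsWithStats(m)
for i in range(1,n):
    if st[i,4]>200:
        c=np.float32(np.argwhere(l==i)[:,::-1]); b=cv2.boxPoints(cv2.minAreaRect(c))
        z=np.median([bydepth('wrist',x,y,d,s)[2] for x,y in c[::7]])
        print('strip',st[i],z,[onz('wrist',*q,z,s).round(1).tolist() for q in b])
# white dish
w=((hsv[:,:,1]<40)&(hsv[:,:,2]>190)).astype(np.uint8)
n,l,st,ce=cv2.connectedComponentsWithStats(w)
for i in range(1,n):
    if st[i,4]>200: print('white',st[i],ce[i].round(1), bydepth('wrist',*ce[i],d,s).round(1))
# depth map of floor: plane fit
for u in range(190,480,20): print(u,[bydepth('wrist',u,v,d,s).round(0).astype(int).tolist() for v in (175,190,205,220,235)])
crop=p[140:270,170:490]; cv2.imwrite('pics/crop2.png',cv2.resize(crop,None,fx=2.5,fy=2.5,interpolation=cv2.INTER_CUBIC))
```

```text
strip [ 241  164   57   22 1043] 49.59712539002362 [[492.8, 108.8, 49.6], [536.9, 115.8, 49.6], [539.8, 99.0, 49.6], [495.1, 91.9, 49.6]]
strip [244 234  54  20 888] 49.634633857112306 [[503.2, 50.8, 49.6], [547.1, 57.8, 49.6], [550.1, 41.0, 49.6], [505.5, 33.9, 49.6]]
white [262   3  29  21 234] [277.   13.3] [502.6 230.8   1.4]
white [420   5  18  31 282] [427.3  21.8] [511.5 156.8 349.9]
white [545   8  15  37 212] [554.8  22.7] [7.349e+02 2.608e+02 5.000e-01]
white [343  11  27  45 477] [358.1  33. ] [5.729e+02 2.270e+02 2.000e-01]
white [439  18  51  27 525] [464.7  29.8] [661.4 243.4   0.7]
white [404  33  33  78 722] [417.7  74. ] [6.313e+02 2.030e+02 4.000e-01]
white [477  42  25  38 324] [488.6  60.6] [ 6.894e+02  2.234e+02 -2.000e-01]
white [211  52  40  63 805] [227.5  78.9] [ 4.680e+02  1.731e+02 -2.000e-01]
white [342  66  35  53 473] [359.1  90.9] [583.7 181.2   1.4]
white [485  68  36  25 382] [502.  79.] [705.9 210.8  -0.8]
white [371  79  37  28 370] [389.2  92. ] [610.  184.5   1.7]
white [438 106  32  32 379] [456.1 121.4] [675.7 169.4   0.9]
white [540 109  20  25
[... 2343 characters left out ...]
6], [554, 84, 48], [556, 71, 47], [561, 53, 32]]
330 [[567, 109, 35], [570, 96, 33], [573, 83, 34], [575, 70, 33], [578, 56, 33]]
350 [[584, 112, 35], [587, 99, 34], [589, 86, 35], [592, 73, 35], [595, 59, 34]]
370 [[600, 114, 36], [604, 102, 34], [606, 89, 36], [609, 76, 36], [612, 62, 36]]
390 [[617, 117, 36], [620, 105, 36], [623, 92, 37], [626, 79, 37], [629, 66, 37]]
410 [[633, 120, 38], [635, 108, 40], [640, 95, 37], [643, 82, 38], [645, 69, 40]]
430 [[648, 123, 40], [652, 110, 39], [655, 98, 40], [659, 85, 39], [662, 72, 40]]
450 [[664, 125, 41], [668, 113, 40], [672, 100, 40], [676, 88, 40], [680, 74, 39]]
470 [[703, 124, 0], [707, 110, 0], [713, 96, -2], [716, 82, -1], [720, 67, 1]]
```

View pics/crop2.png

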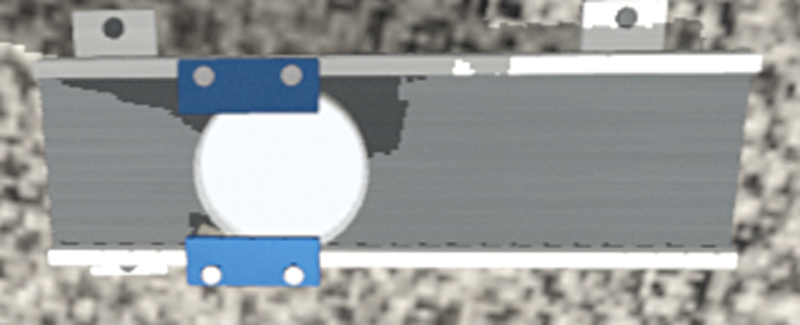

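```bash
python3 -m crank '{"dp":[[-0.9,-0.4,0],[-1.2,-0.5,-1],[-1.2,-0.6,-2],[-1,-0.5,-2],[0,0,-2],[0,0,-2],[0,0,-2],[0,0,-1],[0,0,0]],"delta_rot":[[0,0,0.8],[0.34,-1.97,0],[0.34,-1.97,0],[0,0,0],[0,0,0],[0,0,0],[0,0,0],[0,0,0],[0,0,0]],"claw":[255,255,255,255,255,255,255,255,255]}' 40
python3 - <<'E'
from h import *
s,p,d=snap('wrist','wrist3.png'); print(s['eef_pos'],s['ee_rot'],s['force'],s['grip_width'])
q=s['ee_rot'];print(R.from_quat([q[1],q[2],q[3],q[0]]).as_matrix().round(3))
snap('side','side3.png')
E
```

```text
time_s: 5.05
eef_pos: [477.4, 68.6, 85.6]
ee_rot: [0.022, 0.644, 0.765, 0.026]
force: [-0.3, 0.1, -0.7]
grip_width: -0.0
[477.42740973  68.55397439  85.60928849] [0.02164501 0.64354928 0.76465345 0.02609436] [-0.33112406  0.05974368 -0.68879285] -0.0004809195728250028
[[-0.171  0.983  0.067]
 [ 0.985  0.17   0.012]
 [ 0.     0.068 -0.998]]
```

View pics/wrist3.png

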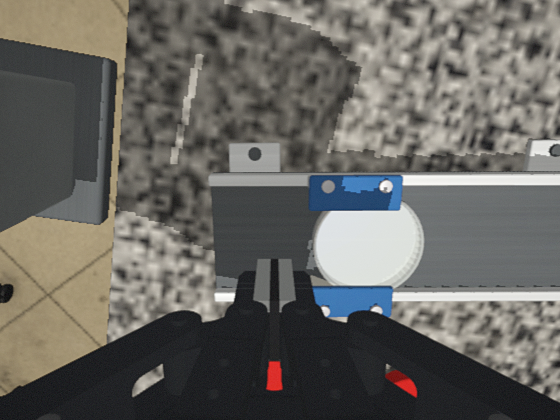

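View pics/side3.png

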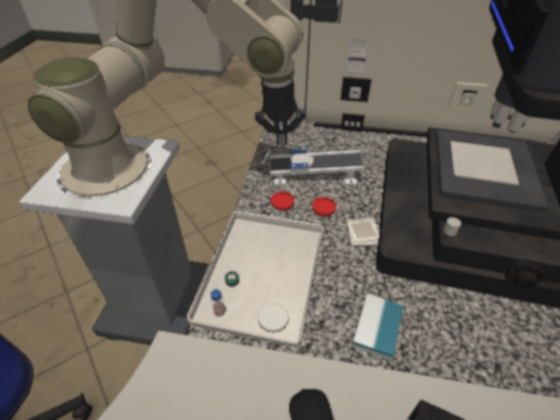

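```bash
python3 -m crank '{"dp":[[0,0,-1.5],[0,0,-1.5],[0,0,-1.2],[0,0,-0.8],[0,0,-0.5],[0,0,0]],"delta_rot":[[0,0,0],[0,0,0],[0,0,0],[0,0,0],[0,0,0],[0,0,0]],"claw":[255,255,255,255,255,255]}'
python3 -m crank '{"dp":[[0.8,0.13,0.05],[0.8,0.13,0.06],[0.8,0.13,0.06],[0.8,0.13,0.05],[0,0,0]],"delta_rot":[[0,0,0],[0,0,0],[0,0,0],[0,0,0],[0,0,0]],"claw":[255,255,255,255,255]}'
python3 - <<'E'
from h import *
s,p,d=snap('wrist','wrist4.png'); print(s['eef_pos'],s['force'])
E
```

```text
time_s: 5.75
eef_pos: [478.1, 68.6, 31.1]
ee_rot: [0.022, 0.644, 0.765, 0.027]
force: [0.3, 0.7, 0.6]
grip_width: -0.001
time_s: 6.25
eef_pos: [511.4, 73.9, 33.7]
ee_rot: [0.023, 0.643, 0.765, 0.027]
force: [1.0, -0.5, -0.7]
grip_width: -0.001
[511.39442764  73.94612133  33.69730166] [ 1.00672742 -0.49262163 -0.68460453]
```

View pics/wrist4.png

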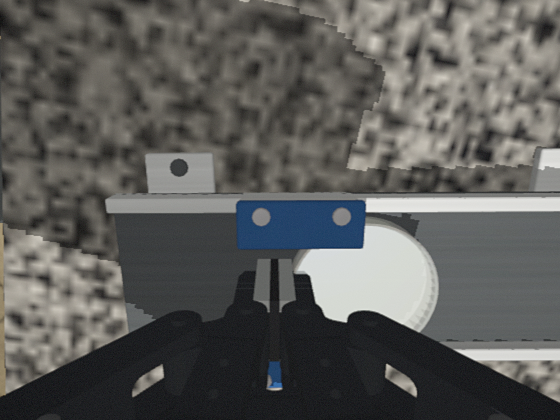

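```bash
python3 -m crank '{"dp":[[0.8,0.13,0.06],[0.8,0.13,0.05],[0.8,0.13,0.06],[0.8,0.13,0.06],[0.8,0.13,0.05],[0.7,0.12,0.05],[0.7,0.12,0.05],[0.5,0.08,0.03],[0,0,0]],"delta_rot":[[0,0,0],[0,0,0],[0,0,0],[0,0,0],[0,0,0],[0,0,0],[0,0,0],[0,0,0],[0,0,0]],"claw":[255,255,255,255,255,255,255,255,255]}'
python3 -m crank '{"dp":[[-0.5,-0.08,0],[0,0,2],[0,0,3],[0,0,4],[0,2,3],[0,2,1],[0,0,0],[0,0,0]],"delta_rot":[[0,0,0],[0,0,0],[0,0,0],[0,0,0],[0,0,0],[0,0,0],[0,0,0],[0,0,0]],"claw":[255,255,0,0,0,0,0,0]}'
python3 - <<'E'
from h import *
s,p,d=snap('wrist','wrist5.png'); np.save('d5.npy',d); print(s['eef_pos'],s['force'])
for r in masks_of('wrist','jammed_dish'): 
  u,v=r['centre']; e=cv2.fitEllipse(max(cv2.findContours(r['region'].astype(np.uint8),0,1)[0],key=len)); print(r['p'],u,v,e,bydepth('wrist',u,v,d,s).round(1))
  print(onz('wrist',*e[0],47,s).round(1))
E
```

```text
time_s: 7.2
eef_pos: [569.8, 83.6, 37.6]
ee_rot: [0.023, 0.644, 0.765, 0.027]
force: [0.4, -0.7, -1.2]
grip_width: 0.002
time_s: 8.0
eef_pos: [563.6, 122.5, 167.0]
ee_rot: [0.022, 0.643, 0.765, 0.026]
force: [-0.8, -0.9, 1.1]
grip_width: 0.99
[563.55832885 122.51601733 166.95558639] [-0.76711733 -0.89372855  1.12512448]
0.93 272.6 370.1 ((271.6493835449219, 370.6717224121094), (39.14578628540039, 63.56540298461914), 91.66156005859375) [602.3 -39.1  13.3]
[594.8 -13.7  47. ]
0.83 168.9 366.3 ((169.71804809570312, 364.6261291503906), (46.58259963989258, 57.707069396972656), 166.88803100585938) [508.5 -45.4  14.4]
[512.8 -17.8  47. ]
0.79 308.1 258.5 ((308.09710693359375, 256.5361328125), (75.42292022705078, 78.17302703857422), 88.36949157714844) [604.8  88.5  48.9]
[604.9  89.3  47. ]
```

View pics/wrist5.png

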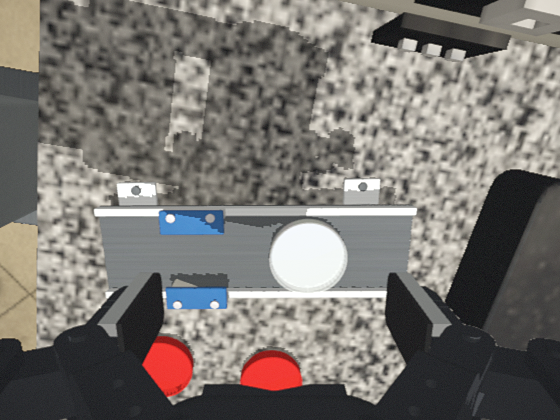

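```bash
python3 -m crank '{"dp":[[1.2,-0.8,-1],[1.5,-1.2,-1],[1.5,-1.4,-1.5],[0,0,-1.5],[0,0,0],[0,0,0]],"delta_rot":[[0,0,0],[0,0,0],[0,0,0],[0,0,0],[0,0,0],[0,0,0]],"claw":[82,82,82,82,82,82]}'
python3 - <<'E'
from h import *
s,p,d=snap('wrist','wrist6.png'); np.save('d6.npy',d); print(s['eef_pos'],s['force'],s['grip_width'])
m=camera_model('wrist');T=np.array(m['T_tool_cam'])
for u0 in range(150,400,10):
  for v in range(240,330,10):
    Z=d[v,u0]
    if 0<Z<170:
      q=T@np.array([(u0-m['cx'])/m['fx']*Z,-(v-m['cy'])/m['fy']*Z,-Z,1]); print(u0,v,q[:3].round(1))
E
```

```text
time_s: 8.7
eef_pos: [605.9, 88.4, 117.3]
ee_rot: [0.022, 0.644, 0.764, 0.026]
force: [1.0, -0.1, 0.6]
grip_width: 0.678
[605.93057091  88.36513015 117.34275042] [ 0.96080198 -0.10207877  0.57953683] 0.6778975767058858
150 300 [  7.2 -40.2 -29.9]
150 310 [ 12.2 -35.  -44.9]
150 320 [ 12.6 -33.1 -50.9]
160 290 [  7.3 -38.8 -23. ]
160 300 [ 11.3 -34.4 -37.3]
160 310 [ 12.5 -31.9 -45.4]
160 320 [ 12.  -30.6 -49.9]
170 280 [  7.4 -37.4 -15.3]
170 290 [ 11.2 -33.1 -30.5]
170 300 [ 11.  -31.4 -37. ]
170 310 [ 10.8 -29.9 -42.5]
170 320 [  7.3 -30.2 -42.4]
180 270 [ 11.5 -33.4 -15.6]
180 280 [ 12.2 -31.  -25.3]
180 290 [ 11.1 -29.8 -30.3]
180 300 [ 11.1 -28.2 -37.1]
180 310 [  9.4 -27.6 -40.2]
180 320 [  5.8 -27.9 -39.9]
190 270 [ 11.7 -29.6 -16. ]
190 280 [ 11.9 -27.7 -24.6]
190 290 [  8.2 -27.9 -24.7]
190 300 [  4.7 -28.  -25.3]
190 310 [  2.  -27.7 -27.4]
190 320 [ -1.3 -27.7 -28.3]
200 270 [  8.1 -27.6  -8. ]
200 280 [  4.2 -27.7  -8.7]
200 290 [  0.  -27.9  -8.9]
200 300 [ -3.5 -27.8 -10.5]
200 310 [ -7.  -27.7 -11.9]
350 270 [ 8.6 30.3 -9. ]
350 280 [  5.3  30.1 -11. ]
350 290 [  1.4  30.2 -11.4]
350 300 [ -2.1  30.1 -12.9]
350 310 [ -5.6  30.  -14.3]
350 320 [ -9.5  30.1 -14.9]
360 270 [ 11.8  32.4 -16. ]
360 280 [ 11.3  30.8 -23.2]
360 290 [  9.1  30.3 -26.4]
360 300 [  6.5  29.9 -28.6]
360 310 [  2.4  30.3 -27.9]
360 320 [ -0.5  30.2 -29.5]
370 270 [ 11.3  36.3 -15. ]
370 280 [ 11.5  34.2 -23.6]
370 290 [ 11.8  32.2 -31.7]
370 300 [ 11.7  30.6 -38. ]
370 310 [  9.1  30.5 -39.4]
370 320 [  6.7  30.2 -41.3]
380 280 [  7.9  39.9 -16.2]
380 290 [ 11.5  35.6 -31.1]
380 300 [ 10.9  34.2 -36.6]
380 310 [ 10.4  32.8 -41.8]
380 320 [  7.6  32.8 -42.7]
390 290 [  7.9  41.3 -24. ]
390 300 [  8.2  39.  -31.6]
390 310 [ 12.6  34.5 -45.5]
390 320 [ 12.3  33.1 -50.4]
```

View pics/wrist6.png

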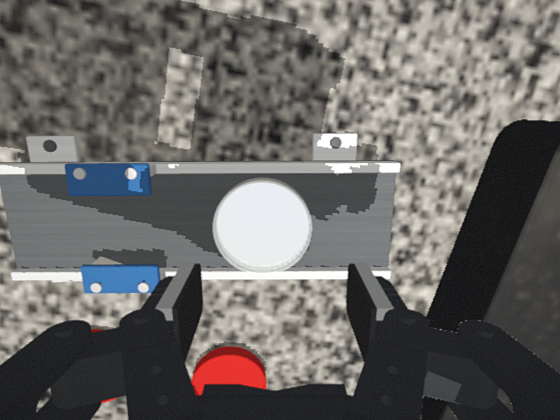

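Run:
```python
from h import *
d=np.load('d6.npy');m=camera_model('wrist');T=np.array(m['T_tool_cam']);s=sense()
Q=[]
for u0 in range(150,400,1):
  for v in range(250,330,1):
    Z=d[v,u0]
    if 0<Z<170: Q.append((T@np.array([(u0-m['cx'])/m['fx']*Z,-(v-m['cy'])/m['fy']*Z,-Z,1]))[:3])
Q=np.array(Q)
for sg in (-1,1):
    q=Q[Q[:,1]*sg>0]; print(np.percentile(q[:,2],[99.9,99.5,99,97,90]), q[np.argsort(q[:,2])[-8:]].round(1).tolist())
# dish
p=cv2.imread('pics/wrist6.png'); print(onz('wrist',262.5,224.5,49,s))
for u in (225,240,262,285,300): print(bydepth('wrist',u,224,d,s).round(1))
g=p[:,:,0].astype(int); row=p[224].mean(1); print([ (u,int(row[u])) for u in list(range(205,225))+list(range(300,320))])
```

```text
[ -4.29475683  -5.47948266  -6.04415546  -8.40804737 -12.54301299] [[8.0, -27.8, -5.0], [5.8, -28.0, -4.9], [-7.0, -27.8, -4.9], [-6.8, -27.9, -4.3], [-6.0, -27.9, -4.3], [2.0, -27.9, -4.1], [-0.7, -28.0, -4.1], [-6.0, -28.0, -3.4]]
[ -4.67335293  -5.56603432  -6.32302244  -8.11256498 -12.62620178] [[-1.1, 30.4, -4.9], [1.5, 30.3, -4.8], [-2.1, 30.5, -4.7], [7.9, 30.3, -4.7], [1.9, 30.3, -4.7], [0.5, 30.3, -4.6], [2.2, 30.3, -4.5], [-5.4, 30.3, -4.4]]
[604.93111783  90.6905775   49.        ]
[583.3  87.6  48.6]
[591.8  89.4  50.4]
[604.5  91.4  50.5]
[617.7  93.7  51.3]
[626.4  95.   51.2]
[(205, 71), (206, 74), (207, 72), (208, 72), (209, 72), (210, 68), (211, 70), (212, 128), (213, 176), (214, 192), (215, 189), (216, 210), (217, 233), (218, 238), (219, 238), (220, 237), (221, 237), (222, 237), (223, 237), (224, 237), (300, 238), (301, 238), (302, 237), (303, 238), (304, 238), (305, 238), (306, 239), (307, 239), (308, 226), (309, 199), (310, 190), (311, 178), (312, 146), (313, 121), (314, 121), (315, 123), (316, 123), (317, 125), (318, 122), (319, 123)]
```

```bash
python3 -m crank '{"dp":[[-0.1,0.15,-1],[0,0,-2],[0,0,-2],[0,0,-1.5],[0,0,-1],[0,0,-0.6],[0,0,0]],"delta_rot":[[0,0,0],[0,0,0],[0,0,0],[0,0,0],[0,0,0],[0,0,0],[0,0,0]],"claw":[0,0,0,0,0,0,0]}' 25
python3 - <<'E'
from h import *
s,p,d=snap('wrist','wrist7.png'); print(s['eef_pos'],s['force'],s['grip_width'])
E
```

```text
time_s: 9.45
eef_pos: [605.0, 90.3, 36.2]
ee_rot: [0.022, 0.644, 0.765, 0.026]
force: [0.1, 0.3, 0.7]
grip_width: 0.999
[605.00197127  90.33963855  36.18504935] [0.10476327 0.30933179 0.65427055] 0.999049939421494
```

View pics/wrist7.png

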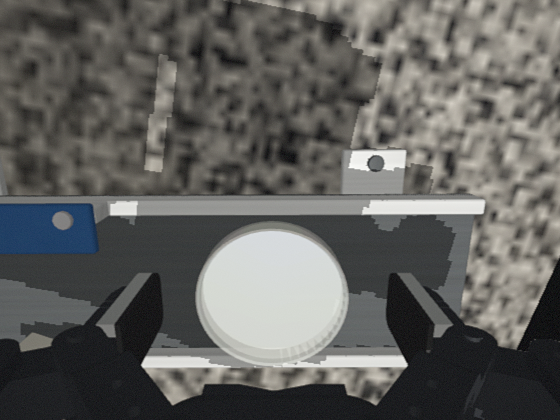

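```bash
python3 -m crank '{"dp":[[0,0.2,-0.2],[0,0,-0.1],[0,0,0],[0,0,0],[0,0,0],[0,0,0],[0,0,0],[0,0,0]],"delta_rot":[[0,0,0],[0,0,0],[0,0,0],[0,0,0],[0,0,0],[0,0,0],[0,0,0],[0,0,0]],"claw":[40,60,75,85,95,110,140,140]}' 25
python3 - <<'E'
from h import *
s,p,d=snap('wrist','wrist8.png'); print(s['eef_pos'],s['force'],s['grip_width']*85)
E
```

```text
time_s: 10.3
eef_pos: [605.3, 92.2, 34.1]
ee_rot: [0.023, 0.644, 0.765, 0.027]
force: [-2.5, 0.1, 5.6]
grip_width: 0.629
[605.30183144  92.23888361  34.07427169] [-2.54870367  0.14092024  5.59646611] 53.45478941704479
```

View pics/wrist8.png

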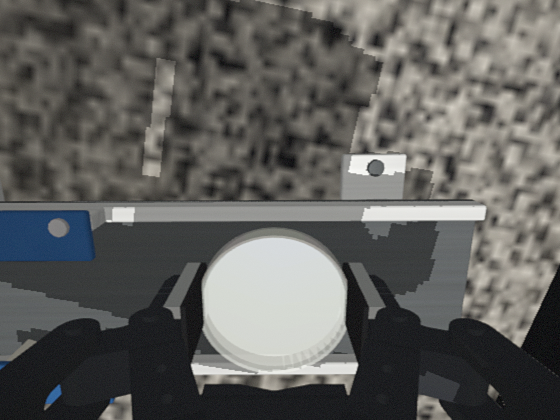

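```bash
python3 -m crank '{"dp":[[0,0,0.4],[0,0,0.8],[0,0,1.2],[0,0,1.6],[0,0,1.8],[0,0,1.6],[0,0,1.2],[0,0,0.6],[0,0,0]],"delta_rot":[[0,0,0],[0,0,0],[0,0,0],[0,0,0],[0,0,0],[0,0,0],[0,0,0],[0,0,0],[0,0,0]],"claw":[140,140,140,140,140,140,140,140,140]}' 30
python3 - <<'E'
from h import *
s=dict(eef_pos=[514.4,6.3,300.7],ee_rot=[0,.711,.703,0])
for a in [(180,273),(349,284),(178,400),(340,384)]: print(onz('wrist',*a,24,s).round(1))
s,p,d=snap('wrist','wrist9.png'); print(s['eef_pos'],s['force'],s['grip_width']*85)
m=camera_model('wrist')
for c in ['scene','side']:
    s,p,d=snap(c,c+'9.png')
    for t in ['tray','spare_dish','green_puck','blue_vial','chute']:
        for r in pinpoint(c,t)[:1]:
            u,v=r['centre']; print(c,t,round(r['p'],2),np.round([u,v],1),bydepth(c,u,v,d,s).round(0),onz(c,u,v,0,s).round(0))
E
```

```text
time_s: 11.25
eef_pos: [605.5, 92.2, 126.4]
ee_rot: [0.023, 0.644, 0.765, 0.027]
force: [-1.2, -0.4, 0.0]
grip_width: 0.628
[ 400.5 -117.3   24. ]
[ 605.4 -134.    24. ]
[ 383.4 -302.5   24. ]
[ 599.8 -279.2   24. ]
[605.50333713  92.2142666  126.4119459 ] [-1.22122412 -0.37833101  0.03691306] 53.354579426101616
scene spare_dish 0.38 [170.1 304.7] [543.  78.  32.] [561.  64.   0.]
scene chute 0.85 [149.5 308.7] [565. 102.  32.] [584.  89.   0.]
side tray 0.7 [259.3 273.9] [ 489. -271.   -1.] [ 489. -272.    0.]
side spare_dish 0.7 [270.4 318.5] [ 534. -377.   15.] [ 532. -369.   -0.]
side green_puck 0.69 [230.5 281.5] [ 440. -312.   17.] [ 435. -301.    0.]
side blue_vial 0.74 [218.  312.2] [ 436. -384.   20.] [ 430. -373.    0.]
side chute 0.91 [320.9 170.3] [583.  45.  38.] [581.  92.   0.]
```

View pics/wrist9.png

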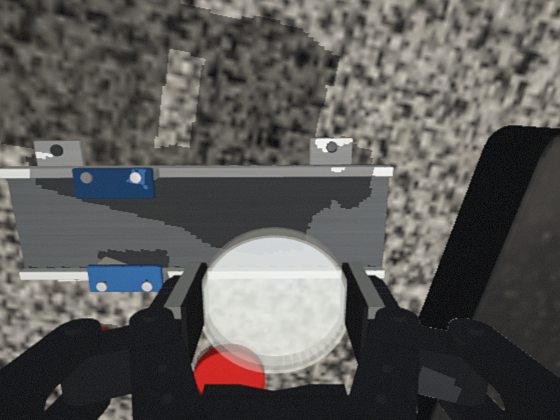

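View pics/side9.png

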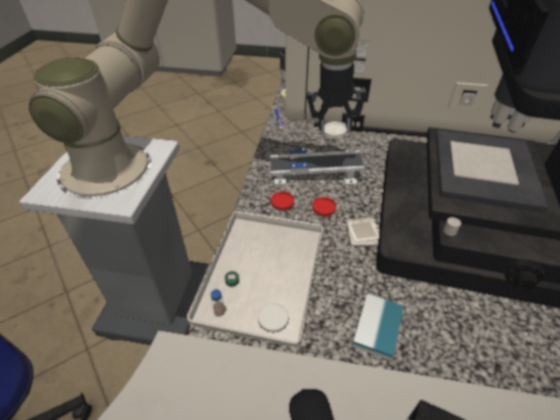

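```bash
python3 -m crank '{"dp":[[-0.4,-1,0],[-0.8,-2,0],[-1.1,-3.1,0],[-1.2,-3.3,0],[-1.2,-3.3,0],[-1.2,-3.3,0],[-1.2,-3.3,0],[-1.2,-3.3,0],[-1.1,-3.1,0],[-0.8,-2,0]],"delta_rot":[[0,0,0],[-0.17,0.98,0],[-0.17,0.98,0],[-0.17,0.98,0],[-0.17,0.98,0],[0,0,0],[0,0,0],[0,0,0],[0,0,0],[0,0,0]],"claw":[140,140,140,140,140,140,140,140,140,140]}'
python3 -m crank '{"dp":[[-0.6,-1.6,0],[-0.3,-1,0],[0,0,0],[0,0,0]],"delta_rot":[[0,0,0],[0,0,0],[0,0,0],[0,0,0]],"claw":[140,140,140,140]}'
python3 - <<'E'
from h import *
s,p,d=snap('wrist','wrist10.png'); print(s['eef_pos'],s['force'],s['grip_width']*85); np.save('d10.npy',d)
for t in ['tray','green_puck','spare_dish']:
    for r in pinpoint('wrist',t)[:2]: u,v=r['centre']; print(t,r['p'],u,v,onz('wrist',u,v,2,s))
q=s['ee_rot'];print(R.from_quat([q[1],q[2],q[3],q[0]]).as_matrix().round(3))
s,p,d=snap('side','side10.png')
E
```

```text
time_s: 12.9
eef_pos: [502.0, -187.1, 125.7]
ee_rot: [0.0, 0.645, 0.765, 0.0]
force: [0.4, -0.2, -0.3]
grip_width: 0.626
time_s: 13.3
eef_pos: [494.2, -210.4, 125.6]
ee_rot: [0.0, 0.644, 0.765, 0.0]
force: [0.9, 0.4, -0.4]
grip_width: 0.628
[ 494.22602936 -210.40195211  125.58116223] [ 0.89852711  0.3558329  -0.35798119] 53.360306239528875
spare_dish 0.62 289.5 393.9 [ 536.60905771 -371.00640303    2.        ]
[[-0.171  0.985  0.   ]
 [ 0.985  0.171  0.   ]
 [ 0.     0.    -1.   ]]
```

View pics/wrist10.png

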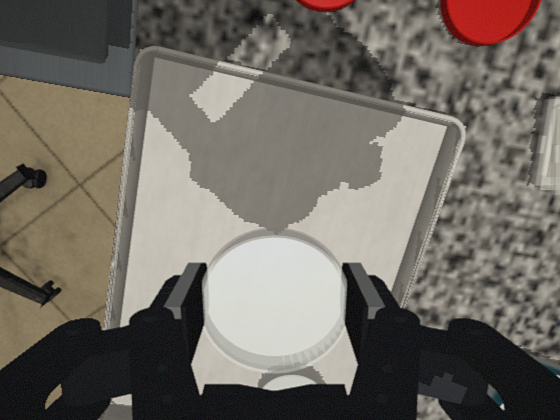

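View pics/side10.png

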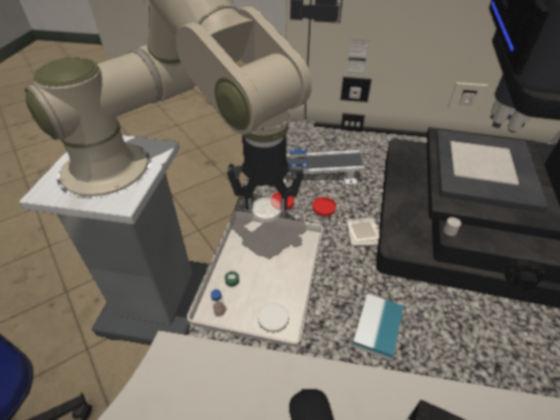

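```bash
python3 - <<'E'
from h import *
s=sense()
for a in [(145,50),(463,120),(108,325)]: print(onz('wrist',*a,24,s).round(1))
E
python3 -m crank '{"dp":[[0,0,-1],[0,0,-2],[0,0,-2],[0,0,-2],[0,0,-2],[0,0,-1.5],[0,0,-0.8],[0,0,-0.4],[0,0,0]],"delta_rot":[[0,0,0],[0,0,0],[0,0,0],[0,0,0],[0,0,0],[0,0,0],[0,0,0],[0,0,0],[0,0,0]],"claw":[140,140,140,140,140,140,140,140,140]}'
```

```text
[ 401.7 -123.3   24. ]
[ 602.1 -129.6   24. ]
[ 390.2 -315.1   24. ]
time_s: 14.45
eef_pos: [494.2, -210.7, 8.4]
ee_rot: [-0.0, 0.644, 0.765, 0.0]
force: [1.1, -0.3, 0.5]
grip_width: 0.622
```

```bash
python3 -m crank '{"dp":[[0,0,-0.3],[0,0,-0.2],[0,0,0],[0,0,0]],"delta_rot":[[0,0,0],[0,0,0],[0,0,0],[0,0,0]],"claw":[140,140,140,140]}'
python3 -m crank '{"dp":[[0,0,-0.1],[0,0,0],[0,0,0]],"delta_rot":[[0,0,0],[0,0,0],[0,0,0]],"claw":[140,140,140]}'
python3 -m crank '{"dp":[[0,0,-0.1],[0,0,0],[0,0,0]],"delta_rot":[[0,0,0],[0,0,0],[0,0,0]],"claw":[140,140,140]}'
```

```text
time_s: 14.85
eef_pos: [494.3, -210.8, 3.8]
ee_rot: [0.0, 0.644, 0.765, 0.0]
force: [0.2, 0.1, -0.7]
grip_width: 0.629
time_s: 15.15
eef_pos: [494.2, -210.7, 2.6]
ee_rot: [0.0, 0.644, 0.765, 0.0]
force: [0.4, 0.6, -0.4]
grip_width: 0.626
time_s: 15.45
eef_pos: [494.2, -210.8, 1.6]
ee_rot: [0.0, 0.644, 0.765, 0.0]
force: [-0.7, 0.5, -0.4]
grip_width: 0.622
```

```bash
python3 -m crank '{"dp":[[0,0,-0.1],[0,0,0],[0,0,0]],"delta_rot":[[0,0,0],[0,0,0],[0,0,0]],"claw":[140,140,140]}'
python3 -m crank '{"dp":[[0,0,-0.1],[0,0,0],[0,0,0]],"delta_rot":[[0,0,0],[0,0,0],[0,0,0]],"claw":[140,140,140]}'
```

```text
time_s: 15.75
eef_pos: [494.2, -210.7, 0.6]
ee_rot: [0.0, 0.644, 0.765, 0.0]
force: [-0.8, -0.7, -0.7]
grip_width: 0.627
time_s: 16.05
eef_pos: [494.3, -210.8, 0.4]
ee_rot: [0.0, 0.644, 0.765, 0.0]
force: [-2.6, 1.5, 10.0]
grip_width: 0.625
```

Contact, with about 10 N upward. I'll release slowly and back off.

```bash
python3 -m crank '{"dp":[[0,0,0],[0,0,0.1],[0,0,0.2],[0,0,0.2],[0,0,0.2],[0,0,0],[0,0,0]],"delta_rot":[[0,0,0],[0,0,0],[0,0,0],[0,0,0],[0,0,0],[0,0,0],[0,0,0]],"claw":[90,80,60,30,0,0,0]}'
python3 -m crank '{"dp":[[0,0,1],[0,0,2],[0,0,3],[0,0,3],[0,0,3],[0,0.5,2],[0,0.5,1],[0,0,0],[0,0,0]],"delta_rot":[[0,0,0],[0,0,0],[0,0,0],[0,0,0],[0,0,0],[0,0,0],[0,0,0],[0,0,0],[0,0,0]],"claw":[0,0,0,0,0,0,0,0,0]}'
python3 - <<'E'
from h import *
s,p,d=snap('wrist','wrist11.png'); print(s['eef_pos'],s['force'],s['grip_width']*85)
for r in masks_of('wrist','jammed_dish'):
    u,v=r['centre']; print(r['p'],u,v,onz('wrist',u,v,15,s).round(1),bydepth('wrist',u,v,d,s).round(1))
    pts=[bydepth('wrist',x,y,d,s) for y,x in np.argwhere(cv2.erode(r['region'].astype(np.uint8),np.ones((9,9))))[::5]]
    pts=np.array(pts); A=np.c_[pts[:,:2],np.ones(len(pts))]; print(np.linalg.lstsq(A,pts[:,2],rcond=None)[0])
snap('side','side11.png')
E
```

```text
time_s: 16.75
eef_pos: [494.2, -210.7, 6.6]
ee_rot: [0.0, 0.644, 0.765, 0.0]
force: [-0.5, -0.2, -0.1]
grip_width: 0.998
time_s: 17.65
eef_pos: [493.9, -200.5, 155.8]
ee_rot: [-0.001, 0.644, 0.765, 0.0]
force: [-0.6, -0.2, 0.1]
grip_width: 0.998
[ 493.87357981 -200.49938412  155.79740977] [-0.64396574 -0.19186434  0.12010796] 84.8119319594308
0.94 463.8 30.1 [602.6 -60.1  15. ] [602.8 -60.   14.6]
[ -0.66422557  -0.69722777 374.63805795]
0.84 317.4 13.4 [501.5 -67.2  15. ] [501.4 -67.3  15.3]
[ 5.40362850e-03 -1.55859546e-02  1.07947357e+01]
0.81 275.3 215.2 [ 498.  -212.7   15. ] [ 497.9 -212.3   16.4]
[-5.66578003e-02  3.64766068e-01  1.22836006e+02]
```

View pics/wrist11.png

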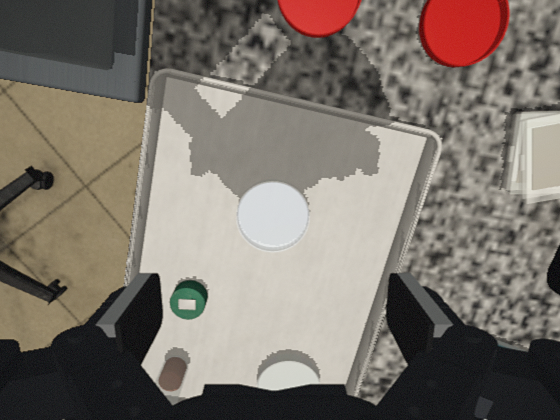

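View pics/side11.png

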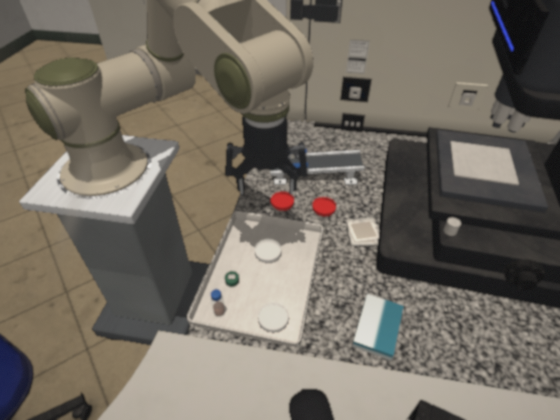

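Run:
```python
from h import *
s,p,d=snap('wrist'); 
P=np.array([bydepth('wrist',u,v,d,s) for v in range(192,240,2) for u in range(250,298,2) if d[v,u]>0])
P=P[abs(P[:,2]-16)<5]; print(len(P),np.linalg.lstsq(np.c_[P[:,:2]-P[:,:2].mean(0),np.ones(len(P))],P[:,2],rcond=None)[0])
print(finish_job())
```

```text
576 [2.22842298e-03 8.13526665e-04 1.62235088e+01]
the job is handed in; nothing more can be done
None
```

The dish is lying flat in the empty half of the steel tray, and I handed the job in at about 17.7 s of the 54 s allowed. No verdict comes back, so this rests on my own last checks.

- **Freeing it:** I passed the closed fingers through the slot between the strips and pushed the dish up the chute. It ended at about chute x = +20 mm, well clear of the strips.
- **Lifting and placing:** I gripped it across its 55 mm body with the tool tilted 4 degrees to match the chute. I lifted it about 90 mm, levelled it, and lowered it until it touched the tray floor with about 10 N. Then I released it slowly and backed off.

**Last checks:**
- **Position:** the dish centre is at about world (498, -212) mm, roughly 60 mm into the free half of the tray.
- **Flatness:** its top is at z = 16.2 mm, against 16 mm expected (2 mm tray floor plus 14 mm dish). The measured tilt is below 0.003 rad.
- **Other items:** the puck, vial, spare dish and red look-alikes appear where they were in the final pictures. I judged this by eye and did not measure any shift.
- **Robot:** it is clear of everything, with the gripper open about 155 mm above the bench.

**What disagreed:**
- Early dish positions read from network pixels and depth differed between the scene and side cameras by up to about 45 mm. I used the wrist camera for the grasp and cross-checked it against the strips and rails.
- My first flatness fit was spoiled by bad depth pixels around the dish. The figure above comes from a cleaner repeat.

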